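# Clip a brush holder onto the rail of a nail-desk console

### The arm

A 6-joint arm with a two-finger parallel gripper is mounted at the origin on the work surface. World frame = base frame: x ahead of the robot, y to its left, z up, the work surface at z = 0. Lengths are in m, angles in rad, forces in N, time in s.
With the tool pointing down it reaches from about 0.35 to 1 m from the base axis. Payload 7.1 kg.
Tool frame: the origin (TCP) lies between the finger pads; the fingertips stand 22 mm ahead of it and the grasp point (between the pads) lies 3 mm ahead of it; x points along the fingers, y is the direction in which the jaws open and shut, and the axes are right-handed (so a half turn about x gives the same grasp; the last joint's range is limited). The gripper opens to 85 mm and grips with 20 to 120 N. Pads are 22 mm wide; open, the fingers measure 114 mm over their backs; the gripper's body (76 mm by 85 mm) begins 54 mm behind the grasp point. The pads swing forward as they close: fully open they stand 13 mm farther back than shut.
Start: joints at [1.169, 0.423, 1.63, -0, 1.089, -0.019], TCP at [0.233, 0.58, 0.253] pointing down, gripper open.
Joint ranges: [-3, 3], [-0.9, 2.11], [0.09, 2.58], [-1.31, 4.45], [0.11, 2.69], [-2.54, 2.54]. Speed limits (rad/s): [2.39, 2.39, 3.01, 3.14, 3.14, 3.14].

### API

Orientations are given as a rotation vector (axis times angle).
In Python, from rig import manip gives the robot as it stands. The module is installed in compiled form; this text tells all that it offers. Calls block until the motion is done:
- manip.move_to(position, orientation): joint-space move of the TCP to a pose.
- manip.servo_line(position, orientation=None, rate=0.15): straight line of the TCP; orientation=None keeps the orientation; rate is the mean speed in m/s.
- manip.set_joints(angles): joint-space move.
- manip.command_gripper(opening, f_grip=None): finger opening in m; f_grip is the grip in N (None keeps the last); returns when the fingers have stopped.
- manip.hold(seconds).
- manip.solve_ik(position, orientation): joint angles nearest the present ones, or None.
- manip.camera(name): name is "scene" or "side" or "wrist"; returns a dict with "image" (480x640x3 uint8, red, green, blue), "fx", "fy", "cx", "cy" (pixels), "k1" (the pictures are not rectified: a ray, as slopes to the right and down, at radius r is drawn at 1 + k1 r^2 times it, then the intrinsics apply), "cam_to_world" (4x4, takes a point from camera to world coordinates); the wrist camera has in their place "mount" (4x4, takes a point from camera to tool coordinates, whose origin is the TCP and whose axes are the tool frame's). Camera axes: x right, y down, z forward; pixel columns grow to the right and rows downward; lengths in m; the calibration is good to about 2 mm. A picture is of the moment at which its call begins: read the wrist's pose just before it. There is no depth.
A pose or a line that the arm cannot do raises manip.IKError and nothing moves.
- manip.sign_off(): hands the job in, once; it reports no verdict.
Readings, each from a call of its own:
- manip.get_time(): time.
- manip.get_joint_positions(): joint angles.
- manip.get_joint_vel(): joint speeds.
- manip.get_tau(): joint torques, N m.
- manip.get_position(): TCP position.
- manip.get_ee_rot(): TCP orientation.
- manip.get_contact_force(): force on the tool from outside, world axes, zero at the start.
- manip.get_torque(): the same for the moment, N m.
- manip.get_width(): finger opening in m.
Only numpy, scipy, OpenCV 4.12 (cv2) and the standard library are available. Lean on these libraries where they do the work, as an engineer would, in place of code of your own. Each camera call takes 0.05 s, during which the arm holds its last target. There are 200 camera calls.

### The job

Pick up the loose finned brush holder and clip it onto the console's rail, in the middle of the empty space between the two holders already there. First hook its lip under the rail's upper edge with the foot still raised, then tilt the foot down until the black clip snaps under the lower edge and the holder sits flat; feel your way, never force it against the rail, leave the cup holder, the bottles and the jar where they stand, and let go.

Things in the scene. Friction and masses are not known exactly. Their poses are not given: they have to be found in the camera images.
- holder_center (a point): centre of the loose brush holder (pale plastic, about 145 g), 18 mm above its underside. x: from foot clip to hook, y: across, z: up. Block 50 (x) x 44 (y) x 22 mm; grasp its flat +y and -y sides, 44 mm apart. It starts standing on two 12 mm legs on the table: this centre is 30 mm above the table, hook end away from the robot, yaw within 0.5 rad.
- holder_top (a point): top of the brush holder's middle, 18 mm above its centre, same axes: four low fins along x, 14 mm high, rise from the block to here. The underside (z = -36 mm here) is relieved by 3 mm from x = 4 mm to the hook, so that it can tilt on the rail.
- lip (a point): upper inner edge of the hook's lip, mid-width: 13.5 mm in x and -24 mm in z from the holder's centre, same axes. The hook at the +x end is a leg, x = 18.5 to 25 mm from the centre, reaching 12 mm below the underside; the lip runs from the leg back to here, 6 mm below the underside, 6 mm thick, 40 mm wide.
- tooth (a point): upper inner edge of the black foot clip's tooth: x = -14.5, z = -23.5 mm from the holder's centre, same axes. The clip's leg, x = -25 to -18.5 mm, reaches 12 mm below the underside; the tooth's lower side slopes, so the rail's edge pushes it aside. Its bottom clears the flange's top when the holder is tilted 0.4 rad or more about the lip.
- clip (a joint): how far the foot clip is pushed outward against its spring (m): 0 = fully out (free, or snapped under the rail), 0.006 at most. It takes 1.5 N to start and 0.5 N per mm more; it must give 3 to 4 mm to pass the rail's edge, so the foot needs roughly 5 to 10 N of downward push to snap.
- deck: sloped deck of the fixed console, 350 mm (y) x 144 mm (x), 15 degrees: origin on its upper face, at the middle. x: up the slope, away from the robot; y: along the rail; z: out of the deck. The aluminium rail on it is T-shaped, 310 mm long: a flange 36 mm wide (x), 4 mm thick, its top 20 mm and underside 16 mm above the deck, on a 20 mm wide web.
- gap (a point): middle of the empty space, at the height of the flange's top, deck axes, 20 mm above the deck. The rail is fastened in slotted holes: its true middle lies anywhere from 18 mm down to 18 mm up the slope (x) from here, parallel to y. Two grey holders, 52 mm wide and up to 60 mm above the deck, sit on the rail centred 101 mm to either side, leaving 150 mm free.
- seat (a point): where the holder's centre comes to lie once clipped on, 38 mm above the deck, deck axes, holder's axes parallel to these; in x it shifts with the rail by up to 18 mm either way. The upper flange edge is 18 mm up the slope from the rail's true middle, the hook's leg just beyond it.
- cup_holder: the other loose holder, left alone: same 50 x 44 mm foot, standing on two 12 mm legs, but with a round cup (40 mm across, 56 mm high over all) on top instead of fins; origin under its centre
- polish_a: small round nail-polish bottle, 30 mm across, black cap, 74 mm high; origin under its centre; a bystander
- polish_b: a second such polish bottle, darker, same size; a bystander
- powder_jar: low white-lidded jar, 48 mm across, 45 mm high; origin under its centre; a bystander
Not all that is in view belongs to the job. Leave any green or red look-alike of the part that bears holder_center alone.

How it is judged:
By the outcome, as a careful person would: the job done as asked, in the order asked, and still so for the second after the job is handed in, with the robot touching nothing.
It also fails if it takes over 54 s, if anything falls off the work surface, if the arm or the gripper's body presses on something with over 40 N, if the wrist force passes 120 N, or if a joint passes its speed limit or range.

## Working session

There is one attempt and no reset: what is moved stays moved. The work goes in short steps, each a Python script; the robot and the scene stay as the last script left them, time stands still between calls to the robot, and variables do not carry over. Pictures are saved under pics/ and viewed, about 8 in all and at most 12, crops included, and the job is handed in when it is done.

```bash
mkdir -p pics
cat > h.py <<'E'
import numpy as np, cv2, json
from scipy.spatial.transform import Rotation as R
from rig import manip as m
def snap(name,fn):
    p=np.array(m.get_position()); r=np.array(m.get_ee_rot())
    c=m.camera(name)
    if name=="wrist":
        T=np.eye(4);T[:3,:3]=R.from_rotvec(r).as_matrix() if r.size==3 else r;T[:3,3]=p
        M=T@np.array(c["mount"])
    else: M=np.array(c["cam_to_world"])
    cv2.imwrite(f"pics/{fn}.png",c["image"][:,:,::-1])
    json.dump(dict(fx=c["fx"],fy=c["fy"],cx=c["cx"],cy=c["cy"],k1=c["k1"],M=M.tolist()),open(f"pics/{fn}.json","w"))
def load(fn):
    d=json.load(open(f"pics/{fn}.json"));d["M"]=np.array(d["M"]);return d
def ray(fn,u,v):
    d=load(fn);x=(u-d["cx"])/d["fx"];y=(v-d["cy"])/d["fy"]
    s=1.
    for _ in range(30):
        s=1+d["k1"]*(x*x+y*y)/s**2
    D=d["M"][:3,:3]@np.array([x/s,y/s,1]);return d["M"][:3,3],D/np.linalg.norm(D)
def plane(fn,u,v,z):
    o,D=ray(fn,u,v);return o+D*(z-o[2])/D[2]
def tri(*obs):
    A=np.zeros((3,3));b=np.zeros(3);rs=[ray(*q) for q in obs]
    for o,D in rs:
        P=np.eye(3)-np.outer(D,D);A+=P;b+=P@o
    X=np.linalg.solve(A,b)
    return X,[np.linalg.norm((np.eye(3)-np.outer(D,D))@(X-o))for o,D in rs]
def proj(fn,X):
    d=load(fn);c=np.linalg.inv(d["M"])@np.append(X,1);x,y=c[0]/c[2],c[1]/c[2];s=1+d["k1"]*(x*x+y*y)
    return d["fx"]*x*s+d["cx"],d["fy"]*y*s+d["cy"]
def crop(fn,u0,v0,u1,v1,k,out):
    i=cv2.imread(f"pics/{fn}.png")[v0:v1,u0:u1];cv2.imwrite(f"pics/{out}.png",cv2.resize(i,None,fx=k,fy=k,interpolation=cv2.INTER_CUBIC))
E
python3 - <<'E'
from h import *
print(m.get_time(),m.get_ee_rot(),m.get_contact_force())
snap("scene","s0");snap("side","d0");snap("wrist","w0")
for n in("s0","d0","w0"):
    d=load(n);print(n,d["fx"],d["k1"],d["M"].round(3).tolist())
a=cv2.imread("pics/s0.png");b=cv2.imread("pics/d0.png")
cv2.imwrite("pics/both.png",cv2.resize(np.vstack([a,b]),None,fx=.62,fy=.62))
E
```

```text
0.0 [ 0.29905949  1.5502132  -0.30153621] [-0.21073129  0.49165985 -0.38625175]
s0 558.3266315570401 -0.07240812649909754 [[0.613, 0.446, -0.652, 1.067], [0.79, -0.341, 0.509, -0.46], [0.004, -0.827, -0.562, 0.585], [0.0, 0.0, 0.0, 1.0]]
d0 624.8846895204479 -0.15151569033677195 [[0.822, -0.332, 0.463, 0.001], [-0.569, -0.465, 0.678, -0.702], [-0.01, -0.821, -0.571, 0.686], [0.0, 0.0, 0.0, 1.0]]
w0 427.64221179314 -0.05369709303495297 [[0.373, 0.878, 0.299, 0.155], [0.928, -0.353, -0.122, 0.61], [-0.001, 0.323, -0.946, 0.373], [0.0, 0.0, 0.0, 1.0]]
```

View pics/s0.png

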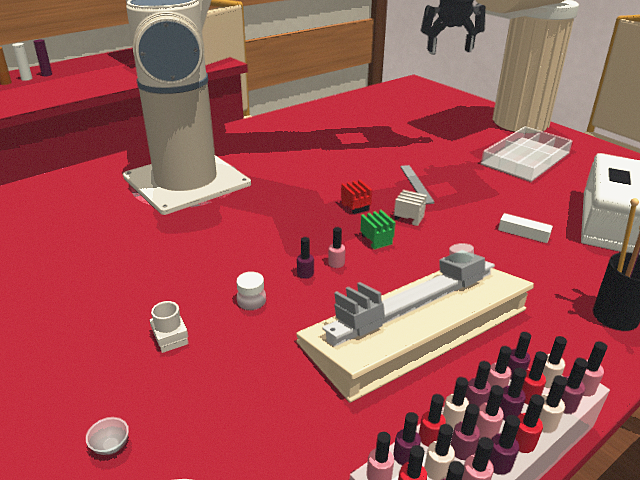

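View pics/d0.png

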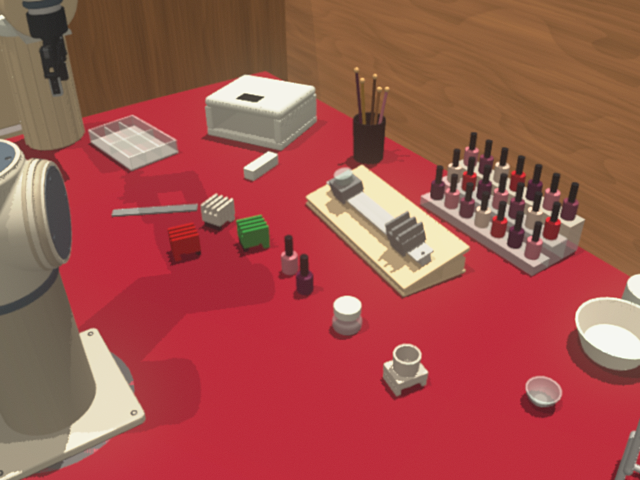

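The pale finned holder is at scene (410,207) / side (217,211). The look-alikes are red at (356,197) and green at (377,229) in the scene view. Only the pale one fits the description. I'll get rough positions next, then close wrist views.

Run:
```python
from h import *
for n,a,b in [("holder",(410,204),(217,208)),("deck lowR",(300,338),(405,285)),("deck lowL",(463,246),(306,203)),("deck hiL",(533,288),(363,168)),("deck hiR",(350,376),(467,245)),("railR",(330,335),(425,256)),("railL",(491,266),(338,175)),("green",(377,229),(253,232)),("red",(356,197),(184,242))]:
    X,e=tri(("s0",*a),("d0",*b));print(n,X.round(3),np.round(e,4))
crop("s0",320,150,460,255,5,"c1")
```

```text
holder [0.421 0.283 0.032] [0.0001 0.0001]
deck lowR [ 0.579 -0.105  0.016] [0.0027 0.0027]
deck lowL [0.591 0.23  0.027] [0.0163 0.0163]
deck hiL [0.742 0.226 0.047] [0.001 0.001]
deck hiR [ 0.707 -0.12   0.054] [0.003 0.003]
railR [ 0.63  -0.093  0.05 ] [0.0003 0.0003]
railL [0.669 0.214 0.055] [0.0019 0.0019]
green [0.442 0.175 0.026] [0.0005 0.0005]
red [0.322 0.227 0.023] [0.0004 0.0004]
```

View pics/c1.png

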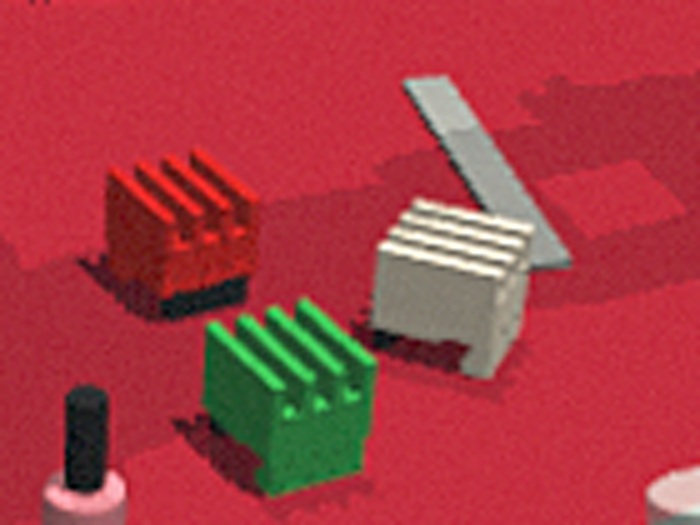

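Confirmed: the pale holder has its black foot at the lower left and its hook to the right, away from the robot. The red and green look-alikes are separate parts. Next are two wrist views of the rail, then two of the holder.

```bash
cat >> h.py <<'E'
def ori(yaw,pitch=0):  # tool down; pitch>0 tips like the deck (x-axis of part rises)
    return (R.from_euler('z',yaw)*R.from_euler('y',-pitch)*R.from_euler('y',np.pi/2)).as_rotvec()
E
python3 - <<'E'
from h import *
m.move_to([.55,.07,.25],ori(-.12));m.hold(.2);snap("wrist","r1")
m.servo_line([.67,.06,.25],None,.2);m.hold(.2);snap("wrist","r2")
m.move_to([.40,.285,.20],ori(0));m.hold(.2);snap("wrist","h1")
m.servo_line([.43,.24,.20],None,.2);m.hold(.2);snap("wrist","h2")
print(m.get_time())
q=[cv2.imread(f"pics/{n}.png") for n in("r1","r2","h1","h2")]
cv2.imwrite("pics/q.png",cv2.resize(np.vstack([np.hstack(q[:2]),np.hstack(q[2:])]),(800,600),interpolation=cv2.INTER_AREA))
E
```

```text
5.8
```

View pics/q.png

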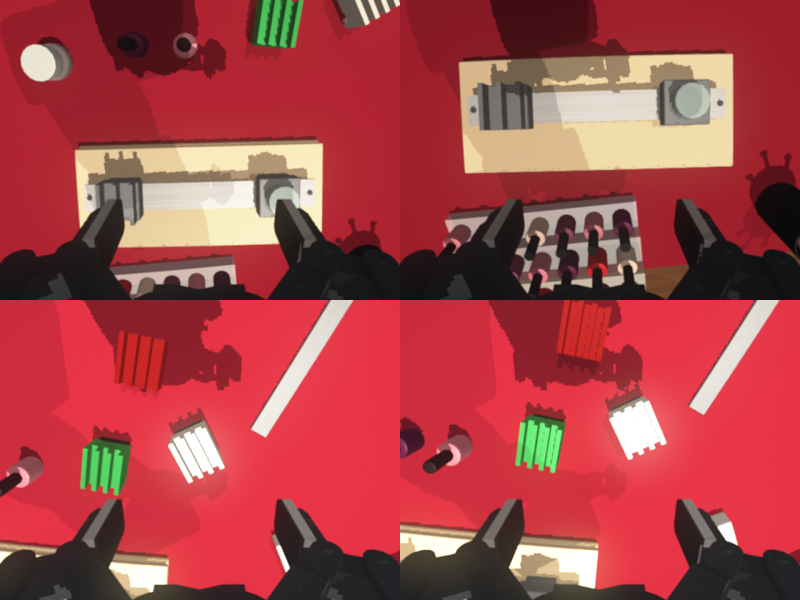

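The wrist views show the rail between the two grey holders, and the holder at h1 ≈ (315,240) and h2 ≈ (379,205). I'll enlarge these to read them off precisely.

Run:
```python
from h import *
def lab(fn,u0,v0,u1,v1,k,step):
    i=cv2.imread(f"pics/{fn}.png")[v0:v1,u0:u1]
    i=(255*(i/255.)**1.6).astype(np.uint8)
    i=cv2.resize(i,None,fx=k,fy=k,interpolation=cv2.INTER_CUBIC)
    for u in range(u0-u0%step+step,u1,step):
        x=int((u-u0+.5)*k);cv2.line(i,(x,0),(x,8),(0,255,255),1);cv2.putText(i,str(u),(x+2,10),0,.35,(0,255,255),1)
    for v in range(v0-v0%step+step,v1,step):
        y=int((v-v0+.5)*k);cv2.line(i,(0,y),(8,y),(0,255,255),1);cv2.putText(i,str(v),(10,y+4),0,.35,(0,255,255),1)
    return i
a=lab("h1",260,175,370,285,3.6,10);b=lab("h2",325,150,435,260,3.6,10)
cv2.imwrite("pics/hh.png",np.hstack([a,b]))
a=lab("r1",110,220,530,395,1.9,20);b=lab("r2",110,100,530,240,1.9,20)
cv2.imwrite("pics/rr.png",np.vstack([a,b]))
```

```text
(no output)
```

View pics/hh.png

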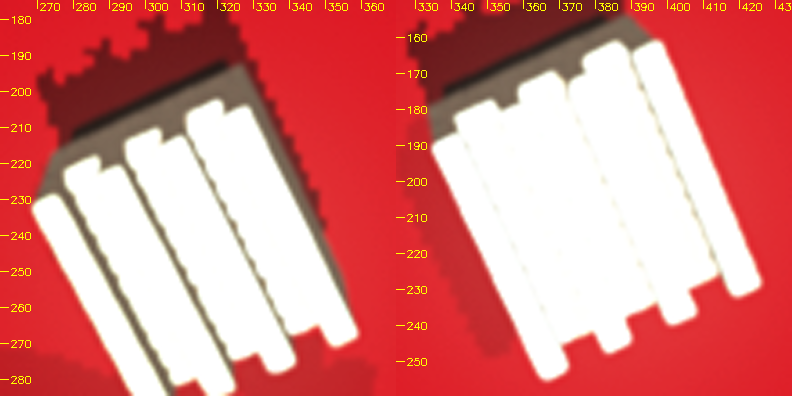

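View pics/rr.png

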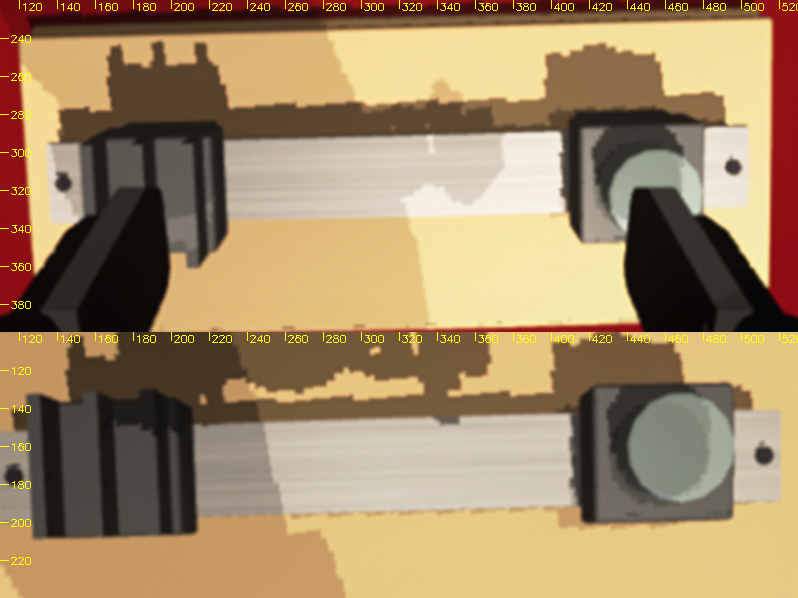

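Run:
```python
from h import *
T=lambda n,a,b,f,g:print(n,*(lambda r:(r[0].round(4),np.round(r[1],4)))(tri((f,*a),(g,*b))))
T("f4 near",(329,204.2),(397.8,161.2),"h1","h2")
T("f4 far",(358.7,266.7),(425.6,228.7),"h1","h2")
T("f1 near",(268.7,232.3),(334.8,190.3),"h1","h2")
for p in [(329,204.2),(358.7,266.7),(268.7,232.3)]:print(plane("h1",*p,.048).round(4))
for p in [(397.8,161.2),(425.6,228.7),(334.8,190.3),(366,254.5)]:print(plane("h2",*p,.048).round(4))
T("holeL",(142.7,315.8),(116.9,174.8),"r1","r2")
T("holeR",(495.3,306.9),(511.6,164.2),"r1","r2")
T("endR near",(503.2,285.8),(519.5,140.6),"r1","r2")
T("endR far",(503.2,328.4),(519.5,187.9),"r1","r2")
# deck corners at left/right by side & scene views too
d=[("r1",(122.3,240),None)]
# rail edges as lines: intersect r2 pixel-line with r1: plane-plane
def edge(a1,b1,a2,b2):
    n=[]
    for f,a,b in(("r1",a1,b1),("r2",a2,b2)):
        o,d1=ray(f,*a);_,d2=ray(f,*b);k=np.cross(d1,d2);n.append((k/np.linalg.norm(k),o))
    D=np.cross(n[0][0],n[1][0]);D/=np.linalg.norm(D)
    A=np.array([n[0][0],n[1][0],[0,1,0]]);P=np.linalg.solve(A,[n[0][0]@n[0][1],n[1][0]@n[1][1],.06])
    return P.round(4),(D*np.sign(D[1])).round(4)
print(edge((230.6,293.2),(404.2,289),(212.1,147.9),(411,142.7)))
print(edge((229.5,334.8),(406.9,331.1),(212.1,196.9),(411,192.1)))
```

```text
f4 near [0.3891 0.2914 0.0442] [0.0001 0.0001]
f4 far [0.4342 0.3126 0.0451] [0.0004 0.0004]
f1 near [0.4077 0.2508 0.0471] [0.0001 0.0001]
[0.3881 0.2913 0.048 ]
[0.4326 0.3121 0.048 ]
[0.4075 0.2509 0.048 ]
[0.3884 0.2906 0.048 ]
[0.4336 0.312  0.048 ]
[0.4074 0.2507 0.048 ]
[0.4522 0.2726 0.048 ]
holeL [ 0.6264 -0.0876  0.0558] [0. 0.]
holeR [0.6541 0.207  0.0543] [0.0001 0.0001]
endR near [0.6381 0.2152 0.0489] [0.0001 0.0001]
endR far [0.6713 0.2109 0.061 ] [0.0004 0.0004]
(array([0.6234, 0.06  , 0.0502]), array([ 0.0946,  0.9955, -0.0047]))
(array([0.6593, 0.06  , 0.0571]), array([9.500e-02, 9.955e-01, 1.000e-04]))
```

Holder: centre (0.420, 0.282), yaw 0.437, measured fin tops at z≈45–47 mm (the text's height gives 48). Rail middle: (0.641, 0.060, 0.0545), yaw −0.095. Now the grasp, 6 mm above the holder's centre so the fingertips clear the flange.

Run:
```python
from h import *
o=ori(.437)
m.command_gripper(.066,30)
m.move_to([.4203,.2816,.12],o)
print(m.get_contact_force())
m.servo_line([.4203,.2816,.039],None,.12)
m.command_gripper(.03,40); m.command_gripper(.03,100)
print(m.get_width(),m.get_position(),m.get_contact_force())
m.servo_line([.4203,.2816,.13],None,.12)
m.hold(.3);print(m.get_contact_force(),m.get_torque(),m.get_width(),m.get_time())
snap("wrist","g1");snap("side","g1s")
a=cv2.imread("pics/g1.png")[150:470,100:540];b=cv2.imread("pics/g1s.png")[100:280,140:360]
cv2.imwrite("pics/g.png",np.hstack([a[:,:400],cv2.resize(b,(391,320))]))
```

```text
[-0.77662229 -0.4791505   0.21742685]
0.04281792454145215 [0.42083383 0.28194885 0.04025277] [-1.15210517 -0.79529882  9.26872888]
[ 0.09140298 -0.69990529 -1.13840007] [ 0.04956608 -0.03129349 -0.02632343] 0.04260554026663874 9.1583
```

View pics/g.png

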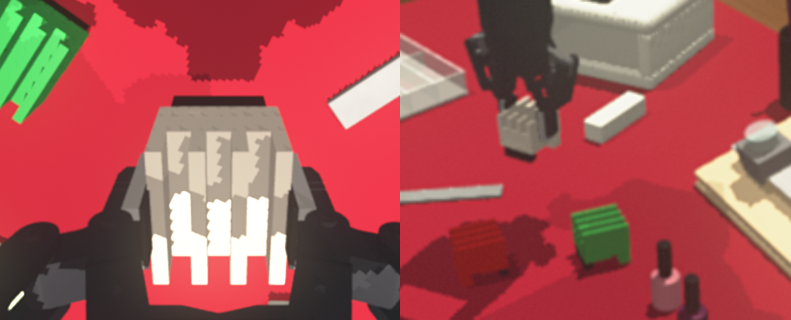

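Grasped (width 42.6 mm), with the hook forward and the foot toward the robot. Next I tilt the foot up by 0.45 rad and touch the flange top lightly with the hook's bottom to get its height.

```bash
cat >> h.py <<'E'
D=.01025; YAW=-.0948; P0=np.radians(15); G=np.array([.6407,.0597,.0545])
RD=R.from_euler('z',YAW)*R.from_euler('y',-P0)
def pose(th,hp,rp,off=(0,0)):
    """TCP pose so that holder point hp=(x,z) mm lies at rail-frame rp=(x,z) mm, tilt th"""
    Rh=R.from_euler('z',YAW)*R.from_euler('y',-(P0-th))
    X=G+RD.apply(np.array([rp[0]+off[0],0,rp[1]+off[1]])/1e3)
    c=X-Rh.apply(np.array([hp[0],0,hp[1]])/1e3)
    return c+Rh.apply([0,0,D]),(Rh*R.from_euler('y',np.pi/2)).as_rotvec()
def where(th,hp):
    """rail-frame mm of holder point from actual TCP"""
    Rt=R.from_rotvec(m.get_ee_rot());Rh=Rt*R.from_euler('y',-np.pi/2)
    X=np.array(m.get_position())+Rh.apply(np.array([hp[0],0,hp[1]])/1e3-np.array([0,0,D]))
    return RD.inv().apply(X-G)*1e3
def F(): return RD.inv().apply(np.mean([m.get_contact_force() for _ in range(3)],0))
E
python3 - <<'E'
from h import *
th=.45;hp=(25,-30)
p,o=pose(th,hp,(3,80));m.move_to(p,o)
p,o=pose(th,hp,(3,10));m.servo_line(p,o,.12)
m.hold(.3);f0=F();print(f0,where(th,hp),m.get_time())
for z in np.arange(9,-6,-.7):
    p,o=pose(th,hp,(3,z));m.servo_line(p,o,.02);m.hold(.06);f=F()-f0
    print(round(z,1),f.round(1),where(th,hp).round(2))
    if f[2]>2.5:break
p,o=pose(th,hp,(3,z+5));m.servo_line(p,o,.05)
print(m.get_time())
E
```

```text
[ 0.85511651  0.15340427 -0.66564031] [ 3.4839789   0.03184613 10.64394939] 11.4083
9.0 [-1.6 -0.6 -0.1] [2.97 0.   9.02]
8.3 [-1.  -0.7 -1.3] [2.94 0.   8.23]
7.6 [-1.6 -0.5 -0.7] [ 2.96 -0.    7.56]
6.9 [-2.  -1.2 -0.9] [2.97 0.   6.86]
6.2 [-1.3 -0.5 -0.3] [2.97 0.01 6.15]
5.5 [-1.9  0.2  0.1] [ 2.99 -0.    5.49]
4.8 [-0.3 -0.3 -0.3] [2.99 0.01 4.8 ]
4.1 [-1.2 -1.  -1.4] [ 3.03 -0.01  4.1 ]
3.4 [-0.7  0.3  0.6] [2.98 0.01 3.36]
2.7 [-1.1 -0.1 -0.3] [ 3.01 -0.03  2.71]
2.0 [-0.6 -1.  -0.9] [2.96 0.01 1.97]
1.3 [-1.1 -0.6 -0.3] [ 2.99 -0.    1.29]
0.6 [-1.9 -0.5  1.8] [3.11 0.01 0.76]
-0.1 [-1.5  0.7  7.6] [ 3.06 -0.    0.55]
15.975
```

The flange top is 0.7 mm above my estimate. Now I hook the lip: over the upper edge, down, then pull back down-slope until the leg touches.

```bash
cat >> h.py <<'E'
ZO=.7
E
python3 - <<'E'
from h import *
th=.45;hp=(18.5,-20.1);B=(18,-4)
def go(x,z,r): 
    p,o=pose(th,hp,(B[0]+x,B[1]+z),(0,ZO));m.servo_line(p,o,r)
go(-5,18+4,.1) if False else None
w=where(th,hp);print(w)
p,o=pose(th,hp,(w[0],w[2]+9));m.servo_line(p,o,.1)
go(12,w[2]+9-B[1],.1)
m.hold(.2);f0=F();print("above",where(th,hp).round(2),f0.round(1))
ok=True
for z in np.r_[np.linspace(w[2]+9-B[1],4,2)[1:],3,2,1,0]:
    go(12,z,.05);m.hold(.06);f=F()-f0
    if f[2]>4 or abs(f[0])>5:print("blocked",z,f,where(th,hp));ok=False;break
print("down",f.round(1),where(th,hp).round(2),m.get_time())
m.hold(.2);f0=F()
if ok:
  for x in np.r_[9,7,5,4,3,np.arange(2.4,-5,-.6)]:
    go(x,0,.03);m.hold(.06);f=F()-f0
    print(round(x,1),f.round(1),where(th,hp).round(2))
    if f[0]>3.5 or abs(f[2])>5:break
print(m.get_time())
snap("side","k1");snap("scene","k2")
a=cv2.imread("pics/k1.png")[120:300,290:490];b=cv2.imread("pics/k2.png")[190:370,330:530]
cv2.imwrite("pics/k.png",np.hstack([cv2.resize(q,(400,360),interpolation=cv2.INTER_CUBIC) for q in(a,b)]))
E
```

```text
[ 1.73173271  0.03272656 16.828025  ]
above [29.03 -0.05 26.36] [-0.1  0.3 -2.4]
down [-0.9 -0.9  1.6] [ 2.999e+01  2.000e-02 -3.320e+00] 18.8167
9.0 [-0.1  0.5  0. ] [ 2.691e+01 -2.000e-02 -3.280e+00]
7.0 [ 0.2 -0.2  0.5] [24.98  0.   -3.29]
5.0 [-0.7  0.5  0.9] [ 2.293e+01 -2.000e-02 -3.290e+00]
4.0 [-0.6 -0.6  1. ] [ 2.199e+01 -1.000e-02 -3.310e+00]
3.0 [-0.2  0.1  0.4] [ 2.098e+01  1.000e-02 -3.300e+00]
2.4 [0.7 1.  1. ] [20.42  0.03 -3.27]
1.8 [ 0.2 -0.   0.2] [19.74 -0.04 -3.31]
1.2 [1.5 0.9 0.4] [19.46  0.03 -3.28]
0.6 [ 2.7 -0.4 -0.1] [ 1.929e+01  1.000e-02 -3.260e+00]
-0.0 [5.4 0.1 0.1] [19.21  0.02 -3.22]
22.1
```

View pics/k.png

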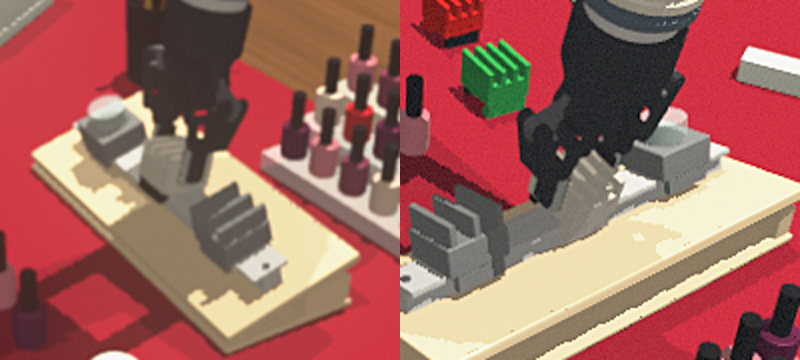

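The foot is raised and the leg meets the edge 1.3 mm up-slope of my estimate. To confirm the hook I lift slightly, and the lip should catch under the flange. Then I tilt.

Run:
```python
from h import *
th=.45;hp=(18.5,-20.1);B=(18,-4);XO=1.4
def go(x,z,r): 
    p,o=pose(th,hp,(B[0]+x,B[1]+z),(XO,ZO));m.servo_line(p,o,r)
go(.4,0,.03);m.hold(.2);f0=F();print(f0.round(1))
for z in np.arange(.6,5,.6):
    go(.4,z,.03);m.hold(.06);f=F()-f0
    print(round(z,1),f.round(1),where(th,hp).round(2))
    if f[2]<-3.5:break
go(.4,0,.03);m.hold(.1);print((F()-f0).round(1),m.get_time())
```

```text
[ 0.3 -0.4 -0.8]
0.6 [0.5 0.8 0.9] [ 1.949e+01 -1.000e-02 -2.760e+00]
1.2 [-0.3  0.1  0. ] [19.56 -0.   -2.1 ]
1.8 [-1.2  0.4 -1. ] [19.55 -0.03 -1.59]
2.4 [-1.2  1.1 -8.2] [19.55 -0.05 -1.38]
[-1.1  1.1 -1.2] 24.2333
```

The lip caught under the flange after a 1.8 mm lift, so it is hooked. Now I tilt the foot down about the edge, watching forces.

Run:
```python
from h import *
B=(18,-4);XO=1.4
m.hold(.1);f0=F();t0=np.array(m.get_torque())
for th in np.r_[.38,.32,.27,.23,.19,.16,.13,.10,.075,.05,.03,.015,0]:
    hz=-22+1.9*th/.45; hx=18.2
    p,o=pose(th,(hx,hz),B,(XO,ZO));m.servo_line(p,o,.03);m.hold(.05)
    f=F()-f0
    Rh=R.from_rotvec(m.get_ee_rot())*R.from_euler('y',-np.pi/2)
    a=(RD.inv()*Rh).as_rotvec()[1]
    w=where(th,(hx,hz));print(round(th,3),"act",round(a,3),f.round(1),(np.array(m.get_torque())-t0).round(2),(w-[B[0]+XO,0,B[1]+ZO]).round(2),round(m.get_width(),4))
    if np.linalg.norm(f)>28:print("stop");break
print(m.get_time())
```

```text
0.38 act 0.381 [ 1.9 -0.3  0.7] [ 0.02  0.01 -0.04] [-0.01  0.07  0.47] 0.0425
0.32 act 0.321 [ 0.8 -0.6  4.2] [ 0.05  0.38 -0.05] [0.39 0.06 0.49] 0.0421
0.27 act 0.272 [-1.5  0.2  3.6] [ 0.1   0.55 -0.02] [-0.47 -0.01 -0.15] 0.0424
0.23 act 0.232 [-0.7 -0.3  3.2] [ 0.16  0.74 -0.03] [-0.3   0.02 -0.19] 0.0421
0.19 act 0.191 [-0.9  0.3  9.1] [ 0.15  0.88 -0.06] [0.33 0.06 0.29] 0.042
0.16 act 0.162 [-1.4 -1.1  1. ] [ 0.09  0.75 -0.08] [-0.53 -0.11 -0.36] 0.0425
0.13 act 0.132 [-2.6 -0.5 -1.1] [ 0.06  0.72 -0.04] [-0.68 -0.18 -0.61] 0.0426
0.1 act 0.102 [-1.7 -1.6 -1.5] [ 0.02  0.78 -0.05] [-0.29 -0.06 -0.25] 0.0426
0.075 act 0.076 [-2.3 -1.8 -1.1] [ 0.01  0.83 -0.01] [-0.13 -0.02 -0.08] 0.0424
0.05 act 0.051 [-1.5 -0.9 -4.7] [-0.    0.54 -0.  ] [ 0.12 -0.03 -0.24] 0.0425
0.03 act 0.03 [-1.1 -0.4 -3. ] [ 0.    0.58 -0.03] [0.3  0.04 0.02] 0.0426
0.015 act 0.015 [-1.3 -1.5 -1.8] [ 0.04  0.57 -0.01] [0.38 0.07 0.22] 0.0426
0.0 act -0.0 [-1.3 -0.5 -0.1] [ 0.09  0.54 -0.  ] [0.2  0.05 0.16] 0.0428
28.2333
```

Run:
```python
from h import *
snap("side","e1");snap("scene","e2");snap("wrist","e3")
a=cv2.imread("pics/e1.png")[160:250,330:430];b=cv2.imread("pics/e2.png")[250:340,370:470];c=cv2.imread("pics/e3.png")[200:480,160:480]
c=cv2.resize(c,(343,300))
ab=[cv2.resize(q,(400,360),interpolation=cv2.INTER_CUBIC) for q in(a,b)]
im=np.zeros((600,800,3),np.uint8);im[:300,:343]=c;im[:300,343:]=cv2.resize(b,(457,411),interpolation=cv2.INTER_CUBIC)[60:360];im[300:,:]=cv2.resize(a,(800,720),interpolation=cv2.INTER_CUBIC)[60:360]
cv2.imwrite("pics/e.png",im)
```

```text
(no output)
```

View pics/e.png

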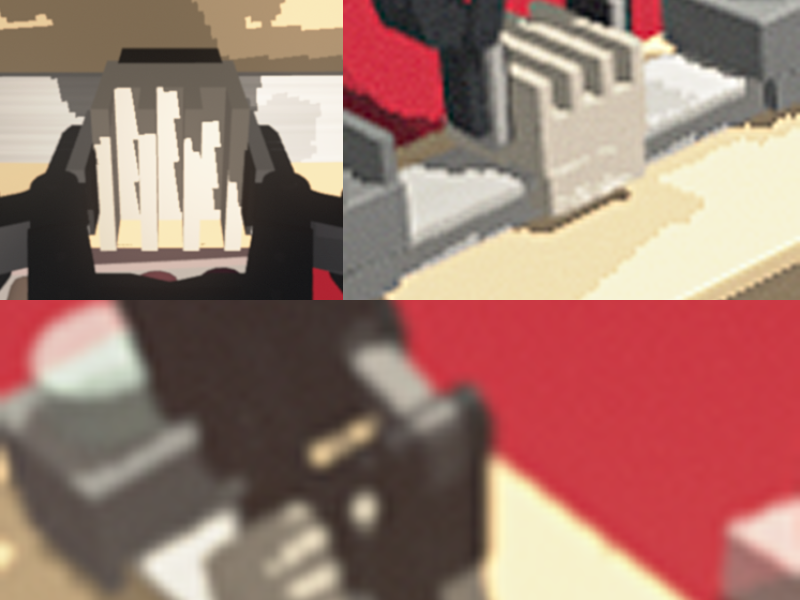

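The in-hand picture matches the one taken just after grasping: clip strip at rows 246–257 and fin ends at row 433–434. So nothing slipped in the grip, and the holder looks flat. To check the snap, I tilt back very slightly; the tooth should catch.

Run:
```python
from h import *
B=(18,-4);XO=1.4
def rd(): 
    q=[];
    for _ in range(4):
        q.append(np.r_[F(),m.get_torque()]);m.hold(.02)
    return np.mean(q,0)
for th in [0,-.015,0,.02,.04,.06,.075,.04,.0]:
    p,o=pose(th,(18.2,-22+1.9*th/.45),B,(XO,ZO));m.servo_line(p,o,.03);m.hold(.05)
    print(th,rd().round(2),(where(th,(18.2,-22))-[19.4,0,-3.3]).round(2))
    if abs(rd()[4])>1.4:break
print(m.get_time())
```

```text
0 [-1.7   0.02 -0.61  0.1   0.48  0.05] [0.05 0.   0.02]
-0.015 [-1.09  0.57  2.69  0.1   0.33  0.04] [0.33 0.08 0.29]
0 [-0.58 -0.07 -0.85  0.02  0.24  0.01] [-0.04 -0.05 -0.14]
0.02 [-0.36 -0.22 -1.15  0.04  0.19 -0.02] [-0.08 -0.01 -0.18]
0.04 [-2.42  0.39 -2.46  0.03  0.41  0.02] [-0.69 -0.1  -0.4 ]
0.06 [-2.31 -0.24 -7.74 -0.01  0.33 -0.02] [-0.69 -0.12 -0.63]
0.075 [ -3.37   0.54 -16.67   0.02   0.14   0.  ] [-0.86 -0.11 -0.89]
0.04 [ -2.45  -0.93 -11.16  -0.15   0.37  -0.  ] [ 0.28 -0.04  0.07]
0.0 [-2.6  -0.66 -1.64 -0.04  0.55 -0.  ] [1.06 0.19 0.68]
32.2833
```

Tilting back pulls the part down with 8–17 N, so the tooth is caught under the edge. I release, retract and look.

Run:
```python
from h import *
m.command_gripper(.068,20)
p,o=pose(0,(0,0),(1.4,18+70),(0,ZO));m.servo_line(p,o,.1)
print(m.get_width(),m.get_contact_force(),m.get_time())
m.move_to([.55,.07,.25],ori(-.0948));m.hold(.3)
snap("wrist","z1");snap("side","z2");snap("scene","z3")
print(m.get_time(),m.get_contact_force())
a=cv2.imread("pics/z1.png")[215:395,120:520];b=cv2.imread("pics/z2.png")[150:280,300:480];c=cv2.imread("pics/z3.png")[230:360,320:500]
cv2.imwrite("pics/z.png",np.vstack([cv2.resize(a,(700,310),interpolation=cv2.INTER_CUBIC),np.hstack([cv2.resize(q,(350,253),interpolation=cv2.INTER_CUBIC) for q in(b,c)])]))
```

```text
0.06787139135635731 [ 0.20094473 -0.51859193 -0.09877414] 33.5
34.5 [ 0.48933934  0.20224795 -0.70993469]
```

View pics/z.png

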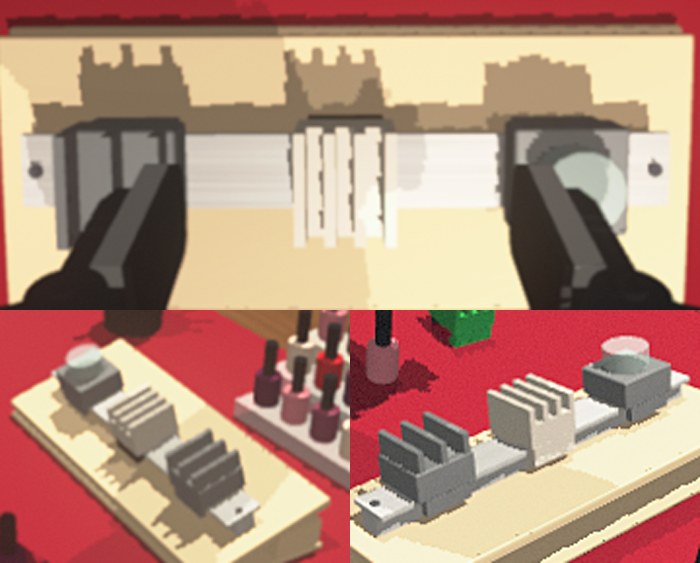

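Run:
```python
from h import *
for th in (0,.05,.16):
    Rh=R.from_euler('z',YAW)*R.from_euler('y',-(P0-th))
    c=G+RD.apply(np.array([19.4,0,-3.3])/1e3)-Rh.apply(np.array([18.2,0,-22+1.9*th/.45])/1e3)
    print(th,[np.round(proj("z1",c+Rh.apply(np.array(q)/1e3)),1).tolist() for q in [(-25,-22,18),(25,-22,18),(-25,22,18),(25,22,18)]])
```

```text
0 [[287.4, 294.7], [287.8, 360.3], [346.8, 294.7], [346.5, 360.3]]
0.05 [[287.2, 297.9], [287.9, 362.6], [347.0, 297.9], [346.4, 362.6]]
0.16 [[286.9, 305.5], [288.1, 367.2], [347.3, 305.5], [346.2, 367.2]]
```

Observed fin ends (rows 293.4 and 358.4) fit the flat pose (294.7 and 360.3), not a raised foot. I'm handing in.

```bash
python3 -c "
from h import *
print(m.sign_off(),m.get_time())"
```

```text
the job is handed in; nothing more can be done
the job is handed in; nothing more can be done
```

The pale finned holder is clipped onto the console's rail in the middle of the empty space. I let go, moved the arm clear and handed in at about 34.5 s of the 54 s allowed.

**Order of work:**
1. I grasped the holder by its flat sides and tilted it 0.45 rad with the foot up.
2. I felt for the flange top, hooked the lip under the upper edge and drew back until the leg touched.
3. I lifted about 2 mm, and the lip caught under the flange at about 8 N.
4. I tilted the foot down to flat, with contact forces up to about 9 N.

**Last checks:**
- **Snap:** tilting back slightly before release met a growing pull, up to about 17 N, so the tooth is under the lower edge. That was the highest contact force I read.
- **Flatness:** after release, the fin ends in the wrist picture match the flat pose within 2 pixels and do not fit a raised foot.
- **Centring:** the holder lies within about 1 mm of the middle between the rail's end holes.
- **Other objects:** the arm's path stayed clear of the cup holder, the bottles, the jar and the look-alikes. The last pictures I viewed did not show all of them again.

**Disagreements:** the rail was about 1.4 mm further up the slope and 0.7 mm higher than the cameras suggested, and I corrected both by touch. A wrist moment of roughly 0.2–0.5 N m remained before release; I could not explain it, but the contact force was then only about 3 N.

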